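# Draw a truss rod out of its storage tube and lay it in the cradle

## Robot

A 6-joint arm with a two-finger parallel gripper is mounted at the origin on the work surface. World frame = base frame: x ahead of the robot, y to its left, z up, the work surface at z = 0. Lengths are in mm, angles in rad, forces in N, time in s.
With the tool pointing down it reaches from about 325 to 850 mm from the base axis. Payload 4.4 kg.
Tool frame: the origin (TCP) lies on the mounting face of the last link; the fingertips stand 199 mm ahead of it and the grasp point (between the pads) lies 180 mm ahead of it; z points along the fingers, y is the line along which they close (so a half turn about z gives the same grasp; the last joint's range is limited). The gripper opens to 94 mm and grips with 3 to 60 N. Pads are 16 mm wide; open, the fingers measure 119 mm over their backs; the gripper's body (75 mm by 177 mm) begins 78 mm behind the grasp point.
Start: joints at [1.151, 0.207, 1.542, -0, 1.393, -0.15], TCP at [152.716, 554.352, 404.647] pointing down, gripper open.
Joint ranges: [-2.73, 2.73], [-0.86, 2.22], [0.23, 2.46], [-1.11, 4.25], [0.08, 2.63], [-2.82, 2.82]. Speed limits (rad/s): [2.79, 2.79, 3.14, 3.14, 3.14, 3.14].

## Interface

Orientations are given as a unit quaternion [x, y, z, w].
In Python, from workcell import env gives the robot as it stands.
- The arm moves only by the tool move_arm, never from a script. Its argument "increments" is a list of rows, each a list of 7 numbers: the shift along the world's x, y, z in mm, then the turn, a rotation vector about the world's x, y, z in rad, then the closure in counts, from 0 (fully open) to 255 (shut). A call has 1 to 5 rows; each row is the pose to reach, as a shift and turn from the pose commanded when the call began; what a row does not reach only later rows make up. A row lasts 1/12 s, in which the tool goes at most 41.7 mm and 7.16 degrees, less where a joint would pass 70% of its speed; a pose out of reach is approached as far as the arm can. A call with a gripper value outside its range is refused whole. The fingers move at their own pace and stop on an object; "grip_force" is the grip in N (left out, the last holds). Time passes only in rows, so rows that repeat a pose let the fingers close. It gives the time, the measured TCP pose, the force and the opening at its end, in the units of the state.
- env.get_state(): the state, without advancing time (a new reading comes with each control period).
- env.get_image(name): name is "scene" or "top"; returns a dict with "img" (480x640x3 uint8, red, green, blue), "vfov" (degrees; the focal length in pixels is half the picture's height over the tangent of half this angle, whatever the lens; pixels are square), "cx", "cy" (the principal point, pixels), "position" and "rotation" of the camera in the world. Camera axes: x right, y down, z forward; pixel columns grow to the right and rows downward; lengths in mm; the calibration is good to about 2 mm. A picture is of the moment at which its call begins. There is no depth.
- env.hand_in(): hands the job in, once; it reports no verdict.
The state is a dict: "time_s": time; "qpos": joint angles; "qvel": joint speeds; "effort": joint torques, N m; "tool_pos": TCP position; "orientation": TCP orientation; "force": force on the tool from outside, world axes, zero at the start; "moment": the same for the moment, N m; "opening": opening from 0.0 (shut) to 1.0 (fully open).
Only numpy, scipy, OpenCV 4.12 (cv2) and the standard library are available. Lean on these libraries where they do the work, as an engineer would, in place of code of your own. Each camera call takes 0.05 s, during which the arm holds its last target. There are 200 camera calls.

## Task

Draw the long steel truss rod out of the horizontal storage tube, hand over hand across the two notched rests in front of the tube's mouth, until it is right out of the tube. Then lift it and lay it, about centred, in both notches of the low free-standing cradle on the robot's side of the tube, and let go. Do not let the rod fall onto the bench, and leave the other things on the bench where they are.

Things in the scene. Friction and masses are not known exactly. Their poses are not given: they have to be found in the camera images.
- stand: Fixed plywood base (820 x 70 x 14 mm) with a grey plastic tube (420 mm long, outside diameter 26, bore 18, axis 64 mm above the bench) and two V-notched rests. Origin on the bench under the tube's mouth; x is level and points the way the rod comes out (world -y within 0.12 rad), z up. The tube runs from x = 0 back to x = -420 mm; the rests stand at x = 160 and 320 mm, all in line at y = 0.
- mouth (a point): Point in the mouth of the tube, on the axis of a rod lying on the bottom of the bore: 60 mm above the bench, at x = 0, y = 0 of the stand; same axes as the stand.
- rest1 (a point): First wooden V-notched rest, centred 160 mm from the mouth: 16 mm thick along x, 41 mm wide, top 67 mm above the bench. The point is where the axis of a rod lying in it runs (58 mm high); axes of the stand. The rod slides over it; a gripper holding the rod cannot pass it, but can grip in the gaps between mouth, first rest and second rest, or beyond.
- rest2 (a point): Second wooden V-notched rest, centred 320 mm from the mouth: 16 mm thick along x, 41 mm wide, top 67 mm above the bench. The point is where the axis of a rod lying in it runs (58 mm high); axes of the stand. The rod slides over it; a gripper holding the rod cannot pass it, but can grip in the gaps between mouth, first rest and second rest, or beyond.
- rod: Loose steel truss rod, diameter 10, 440 mm long, 0.2 to 0.35 kg, brass nut (also 10) on its leading end. Origin at its middle (centre of mass), on its axis; x runs along it to the nut (may be rolled about x). It starts in the tube, 50 to 85 mm standing out, slides with light friction, and if released stays while its middle is between two supports. Held off its middle it swings down.
- rod_nut (a point): Leading (nut) end of the rod, 220 mm from its middle.
- rod_tail (a point): Other end of the rod, 220 mm from its middle; hidden in the tube at the start.
- cradle: Fixed low wooden cradle: dark base board 260 x 60 x 12 mm and two light V-notched blocks centred at x = +90 and x = -90 mm, each 18 mm thick along x and 41 mm wide, top 59 mm above the bench. Origin on the bench under its middle, z up, x along the row of the two notches (world -y within 0.2 rad). It stands between the robot and the tube stand.
- cradle_bed (a point): Where the middle of the rod belongs when it lies in both notches of the cradle: above the cradle's middle, 50 mm above the bench; same axes as the cradle. The rod may lie with its nut at either end.
- glue: Bystander: small white glue bottle, diameter 36, 85 mm tall. Origin at the centre of its underside.
- driver: Bystander: screwdriver lying on the bench, about 200 mm long. Origin at its underside.
- sander: Bystander: cork sanding block, 70 x 110 x 32 mm. Origin at the centre of its underside.
- jar: Bystander: amber glass jar with a steel lid, diameter 56, 60 mm tall. Origin at the centre of its underside.

How it is judged:
By the outcome, as a careful person would: the job done as asked, in the order asked, and still so for the second after the job is handed in, with the robot touching nothing.
It also fails if it takes over 69 s, if anything falls off the work surface, if the arm or the gripper's body presses on something with over 40 N, if the wrist force passes 120 N, or if a joint passes its speed limit or range.

## Working session

There is one attempt and no reset: what is moved stays moved. The work goes in short steps, Python scripts to look and compute and a tool call to move; the robot and the scene stay as the last step left them, time stands still between calls to the robot, and variables do not carry over. Pictures are saved under pics/ and viewed, on a budget of 10 in all, crops included, one or two more only if the job needs it, and the job is handed in when it is done.

Besides the shell and the picture viewer there is one more tool, called as name(argument=value, ...), one argument or row to a line, values as JSON. move_arm: Moves the arm, as the interface text tells. Its arguments: {"type":"object","properties":{"increments":{"type":"array"},"grip_force":{"type":"number"}},"required":["increments"]}

```bash
mkdir -p pics; ls; cat > h.py <<'E'
import numpy as np, cv2, json
from workcell import env
def grab(n,f=None):
    d=env.get_image(n)
    if f: cv2.imwrite('pics/'+f,d['img'][:,:,::-1])
    return d
def K(d):
    f=240/np.tan(np.radians(d['vfov'])/2); return f
def ray(d,u,v):
    f=K(d); r=np.array(d['rotation'],float)
    if r.shape!=(3,3):
        from scipy.spatial.transform import Rotation as R; r=R.from_quat(r).as_matrix()
    return np.array(d['position'],float), r@np.array([(u-d['cx'])/f,(v-d['cy'])/f,1])
def onz(d,u,v,z):
    p,w=ray(d,u,v); return p+w*(z-p[2])/w[2]
def proj(d,P):
    p,_=ray(d,0,0); r=np.array(d['rotation'],float)
    if r.shape!=(3,3):
        from scipy.spatial.transform import Rotation as R; r=R.from_quat(r).as_matrix()
    c=r.T@(np.array(P,float)-p); return d['cx']+K(d)*c[0]/c[2], d['cy']+K(d)*c[1]/c[2]
E
python3 - <<'E'
from h import *
for n in('scene','top'):
    d=grab(n,n+'0.png'); print({k:v for k,v in d.items() if k!='img'})
print(env.get_state())
E
```

```text
pics
{'vfov': 53.07639675639836, 'cx': 323.32162010594203, 'cy': 240.83054683640498, 'position': array([ 834.333801  , -457.00980598,  983.3693303 ]), 'rotation': array([ 0.92513289,  0.27317912, -0.07226426, -0.25353537])}
{'vfov': 49.99074437458326, 'cx': 323.50200818076564, 'cy': 235.5594066089294, 'position': array([2.55266197e+02, 1.18698263e+00, 1.43970535e+03]), 'rotation': array([ 0.70807987, -0.69886486,  0.06904012, -0.07378527])}
{'time_s': 0.1, 'qpos': array([ 1.15147596e+00,  2.07321277e-01,  1.54280370e+00,  2.17857429e-05,
        1.39346807e+00, -1.50468597e-01]), 'qvel': array([ 0.00052847, -0.00119116, -0.00285065, -0.00219344,  0.00142932,
        0.00028383]), 'effort': array([-4.52148997e-04, -3.71865463e+01, -2.82291770e+01,  6.99751801e-02,
        3.11165862e-02, -4.99043836e-05]), 'tool_pos': array([152.59183117, 554.04858574, 403.61768234]), 'orientation': array([ 1.34023246e-01,  9.90977683e-01, -9.56864856e-04, -2.91398821e-04]), 'force': array([-0.31669312,  0.19188749, -0.17271405]), 'moment': array([-0.02499284,  0.05996864,  0.03686598]), 'opening': 1.0020522664150209}
```

View pics/top0.png

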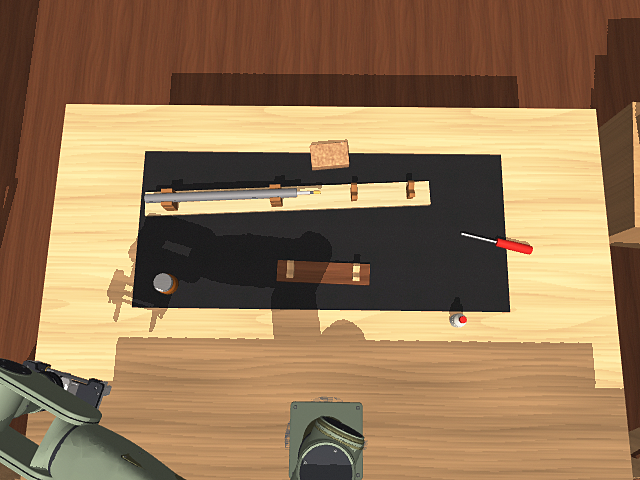

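View pics/scene0.png

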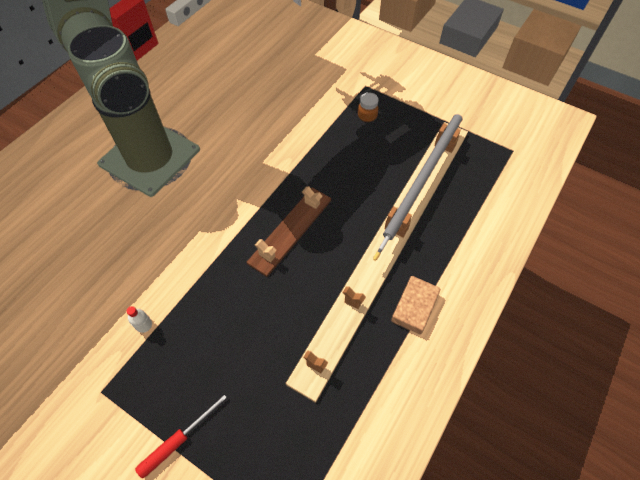

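The top view shows the mouth at about (297,192), the nut at (320,190), the rests at (354,190) and (410,188), and the cradle blocks at (290,269) and (356,271). The scene view shows the nut at (377,257), the rests at (354,297) and (315,361), and the cradle blocks at (313,197) and (265,250). Next I'll measure these.

```bash
cat > m.py <<'E'
from h import *
T=grab('top'); S=grab('scene')
np.set_printoptions(precision=1,suppress=True)
def comps(d,mask,box,amin):
    m=np.zeros(mask.shape,np.uint8); x0,y0,x1,y1=box; m[y0:y1,x0:x1]=mask[y0:y1,x0:x1]
    n,l,s,c=cv2.connectedComponentsWithStats(m)
    return [(s[i].tolist(),c[i],l==i) for i in range(1,n) if s[i][4]>=amin]
def hsv(d): return cv2.cvtColor(d['img'],cv2.COLOR_RGB2HSV)
h=hsv(T)
for p in [(354,190),(410,188),(380,195),(320,190),(315,193),(297,192),(250,194),(290,269),(356,271),(325,272)]: print(p,h[p[1],p[0]])
# plywood
ply=((h[...,2]>170)&(h[...,0]>12)&(h[...,0]<32)).astype(np.uint8)
for s,c,m in comps(T,ply,(146,160,440,220),100):
    print('ply',s,c)
pts=np.argwhere(sum(m for s,c,m in comps(T,ply,(146,160,440,220),60))>0)[:,::-1]
hull=cv2.convexHull(pts.astype(np.float32))[:,0]
W=np.array([onz(T,u,v,14)[:2] for u,v in hull],np.float32)
print('ply rect',cv2.minAreaRect(W)); print(cv2.boxPoints(cv2.minAreaRect(W)))
a=cv2.resize(T['img'][160:300,260:440],None,fx=4,fy=4,interpolation=cv2.INTER_CUBIC)
cv2.imwrite('pics/c1.png',a[:,:,::-1])
b=cv2.resize(S['img'][170:400,230:430],None,fx=2.6,fy=2.6,interpolation=cv2.INTER_CUBIC)
cv2.imwrite('pics/c2.png',b[:,:,::-1])
E
python3 m.py
```

```text
(354, 190) [ 13 160 215]
(410, 188) [ 13 162 225]
(380, 195) [ 23  80 253]
(320, 190) [ 21  87 249]
(315, 193) [ 22 170 242]
(297, 192) [ 25   6 237]
(250, 194) [ 12   7 181]
(290, 269) [ 15 120 157]
(356, 271) [ 23  94 255]
(325, 272) [ 11 163 138]
ply [311, 160, 38, 10, 245] [328.5 163.2]
ply [146, 181, 285, 35, 4773] [310.4 199.5]
ply [176, 184, 104, 8, 138] [234.7 188.6]
ply rect ((694.4092407226562, 119.12771606445312), (148.05934143066406, 813.70166015625), 3.0191500186920166)
[[ 599.1  521.5]
 [ 641.9 -291.1]
 [ 789.8 -283.3]
 [ 746.9  529.3]]
```

View pics/c1.png

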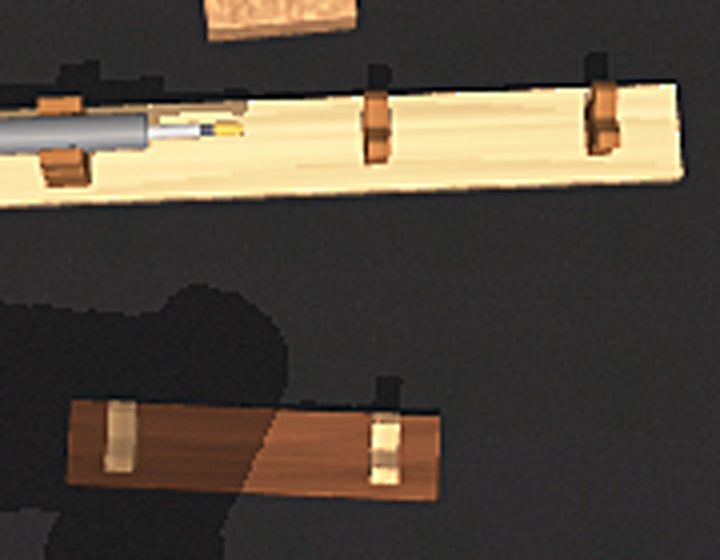

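View pics/c2.png

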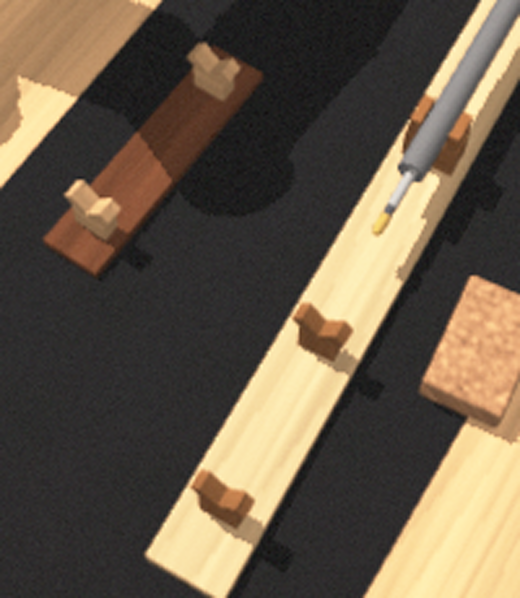

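The crops show the V notches, the rod tip and the cradle corners clearly. I'll cast these pixels onto the known heights in both views.

```bash
cat > m2.py <<'E'
from h import *
np.set_printoptions(precision=1,suppress=True)
T=grab('top'); S=grab('scene')
t=lambda u,v,z: onz(T,260+(u+.5)/4-.5,160+(v+.5)/4-.5,z)
s=lambda u,v,z: onz(S,230+(u+.5)/2.6-.5,170+(v+.5)/2.6-.5,z)
for n,a,za,b,zb in [('mouth',(147,132),64,(412,166),64),('nut',(244,129),60,(378,233),60),
  ('rest1',(376,128),52,(321,333),52),('rest2',(601,117),52,(222,500),52),
  ('crL',(120,437),52,(213,80),44),('crR',(385,458),44,(96,214),44)]:
    print(n,t(*a,za),s(*b,zb))
cb=np.array([t(*p,12)[:2] for p in [(72,400),(440,415),(438,500),(68,484)]]); print('cr base top',cb,cb.mean(0))
cb2=np.array([s(*p,12)[:2] for p in [(262,74),(97,274),(44,240)]]); print('scene',cb2,(cb2[0]+cb2[2])/2)
for nm,c in (('t',cb),):
    e=(c[1]-c[0]+c[2]-c[3])/2; print(np.linalg.norm(e),np.arctan2(e[0],-e[1]))
# ply edges near right end
p=np.array([t(*q,14)[:2] for q in [(678,84),(684,180),(0,206)]]);print('ply',p, 'near edge dir',np.arctan2(*( (p[1]-p[2])*[1,-1])))
p=np.array([s(*q,14)[:2] for q in [(148,555),(226,598)]]);print(p)
E
python3 m2.py
```

```text
mouth [658.1  89.4  64. ] [655.4  96.9  64. ]
nut [662.3  22.1  60. ] [662.6  25.9  60. ]
rest1 [666.5 -70.1  52. ] [668. -75.  52.]
rest2 [ 676.4 -227.6   52. ] [ 675.8 -232.7   52. ]
crL [446.3 103.3  52. ] [453.2  90.6  44. ]
crR [435.4 -77.1  44. ] [446.6 -81.8  44. ]
cr base top [[ 477.5  140.6]
 [ 470.2 -117.3]
 [ 410.7 -115.7]
 [ 418.4  141.5]] [444.2  12.3]
scene [[ 475.5  140.5]
 [ 469.4 -116.6]
 [ 410.6 -115. ]] [443.   12.8]
257.6775228578679 -0.029295536711881343
ply [[ 713.4 -289.9]
 [ 641.8 -292.2]
 [ 616.6  196.3]] near edge dir 0.051453898641561156
[[ 645.1 -290. ]
 [ 712.9 -284.3]]
```

move_arm(
  increments=[
    [25,-25,-3,0,0,-0.062,0],
    [50,-50,-6,0,0,-0.124,0],
    [75,-75,-9,0,0,-0.186,0],
    [100,-100,-12,0,0,-0.248,0],
    [125,-125,-15,0,0,-0.31,0],
  ],
  grip_force=20,
)

```text
time_s: 0.72
tool_pos: [278.4, 428.1, 389.6]
orientation: [0.286, 0.958, 0.0, 0.0]
force: [-0.6, -0.6, -0.5]
opening: 1.003
```

move_arm(
  increments=[
    [25,-25,-3,0,0,-0.062,0],
    [50,-50,-6,0,0,-0.124,0],
    [75,-75,-9,0,0,-0.186,0],
    [100,-100,-12,0,0,-0.248,0],
    [125,-125,-15,0,0,-0.31,0],
  ],
)

```text
time_s: 1.13
tool_pos: [403.6, 302.9, 374.7]
orientation: [0.431, 0.902, 0.0, 0.0]
force: [-0.6, 0.9, 0.2]
opening: 1.004
```

move_arm(
  increments=[
    [25,-25,-3,0,0,-0.062,0],
    [50,-50,-6,0,0,-0.124,0],
    [75,-75,-9,0,0,-0.186,0],
    [100,-100,-12,0,0,-0.248,0],
    [125,-125,-15,0,0,-0.31,0],
  ],
)

```text
time_s: 1.55
tool_pos: [528.7, 177.8, 359.6]
orientation: [0.566, 0.825, 0.0, 0.0]
force: [0.3, 0.5, 0.2]
opening: 1.0
```

move_arm(
  increments=[
    [25,-25,-3,0,0,-0.062,0],
    [50,-50,-6,0,0,-0.124,0],
    [75,-75,-9,0,0,-0.186,0],
    [100,-100,-12,0,0,-0.248,0],
    [125,-125,-15,0,0,-0.31,0],
  ],
)

```text
time_s: 1.97
tool_pos: [653.7, 52.9, 344.3]
orientation: [0.686, 0.728, -0.0, -0.0]
force: [1.3, 0.2, -0.8]
opening: 0.999
```

move_arm(
  increments=[
    [2,-1,-30,0,0,0,80],
    [4,-2,-60,0,0,0,80],
    [6,-4,-85,0,0,0,80],
    [6,-4,-104,0,0,0,80],
    [6,-4,-104,0,0,0,80],
  ],
)

```text
time_s: 2.38
tool_pos: [656.3, 50.1, 234.7]
orientation: [0.685, 0.729, -0.003, -0.004]
force: [-0.9, 0.5, -0.3]
opening: 0.7
```

move_arm(
  increments=[
    [0,0,0,0,0,0,255],
    [0,0,0,0,0,0,255],
    [0,0,0,0,0,0,255],
    [0,0,0,0,0,0,255],
    [0,0,0,0,0,0,255],
  ],
)

```text
time_s: 2.8
tool_pos: [659.3, 50.4, 242.5]
orientation: [0.685, 0.729, 0.001, 0.001]
force: [-0.8, -0.2, -0.2]
opening: 0.367
```

```bash
python3 - <<'E'
from h import *
S=grab('scene'); a=S['img'][170:400,230:430]
cv2.imwrite('pics/c3.png',cv2.resize(a,None,fx=2.6,fy=2.6,interpolation=cv2.INTER_CUBIC)[:,:,::-1])
s=env.get_state(); print(s['force'],s['opening'],s['tool_pos'],s['time_s'])
E
```

```text
[-0.72162438  0.05964886  0.09034406] 0.3246536473625011 [659.14337747  50.46997541 242.1665514 ] 2.85
```

View pics/c3.png

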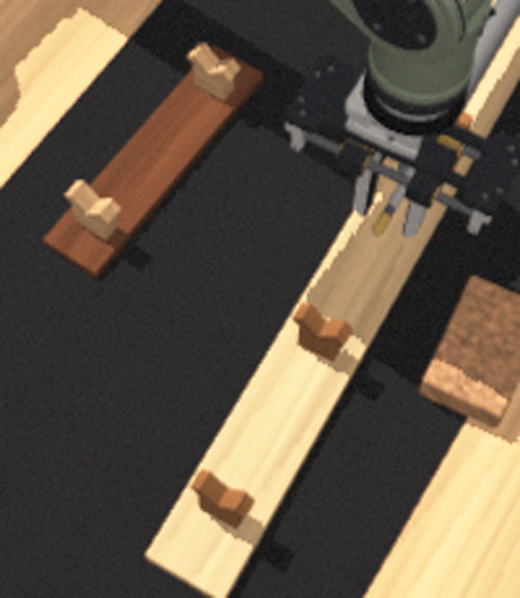

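The fingers straddle the rod behind the nut, which is at crop pixel (380,225). They're still closing, so I'll finish the closure.

move_arm(
  increments=[
    [0,0,-1,0,0,0,255],
    [0,0,-1,0,0,0,255],
    [0,0,-1,0,0,0,255],
    [0,0,-1,0,0,0,255],
    [0,0,-1,0,0,0,255],
  ],
)

```text
time_s: 3.27
tool_pos: [658.8, 50.3, 239.7]
orientation: [0.685, 0.729, 0.0, 0.0]
force: [-0.5, 0.1, 0.4]
opening: 0.101
```

move_arm(
  increments=[
    [0,0,0,0,0,0,255],
    [0,0,0,0,0,0,255],
  ],
)

```text
time_s: 3.43
tool_pos: [658.8, 50.4, 239.7]
orientation: [0.685, 0.729, 0.0, 0.0]
force: [-0.1, -0.7, 0.1]
opening: 0.097
```

move_arm(
  increments=[
    [0.2,-4,0,0,0,0,255],
    [0.6,-12,0,0,0,0,255],
    [1.2,-23,0,0,0,0,255],
    [1.9,-35,0,0,0,0,255],
    [2.6,-47,0,0,0,0,255],
  ],
)

```text
time_s: 3.85
tool_pos: [661.3, 1.9, 239.7]
orientation: [0.685, 0.729, -0.0, 0.0]
force: [0.4, 1.1, 1.7]
opening: 0.098
```

move_arm(
  increments=[
    [0.7,-12,0,0,0,0,255],
    [1.3,-24,0,0,0,0,255],
    [2,-36,0,0,0,0,255],
    [2.4,-43,0,0,0,0,255],
    [2.5,-45,0,0,0,0,255],
  ],
)

```text
time_s: 4.27
tool_pos: [663.9, -43.6, 239.6]
orientation: [0.686, 0.728, -0.0, 0.0]
force: [-0.7, 2.1, -0.2]
opening: 0.096
```

```bash
python3 - <<'E'
from h import *
S=grab('scene'); a=S['img'][170:400,230:430]
cv2.imwrite('pics/c4.png',cv2.resize(a,None,fx=2.6,fy=2.6,interpolation=cv2.INTER_CUBIC)[:,:,::-1])
s=env.get_state(); print(s['force'],s['opening'],s['tool_pos'],s['time_s'])
E
```

```text
[ 0.19342204 -1.9889822  -0.4152274 ] 0.09584555509861253 [663.84330412 -43.33883346 239.55958311] 4.3167
```

View pics/c4.png

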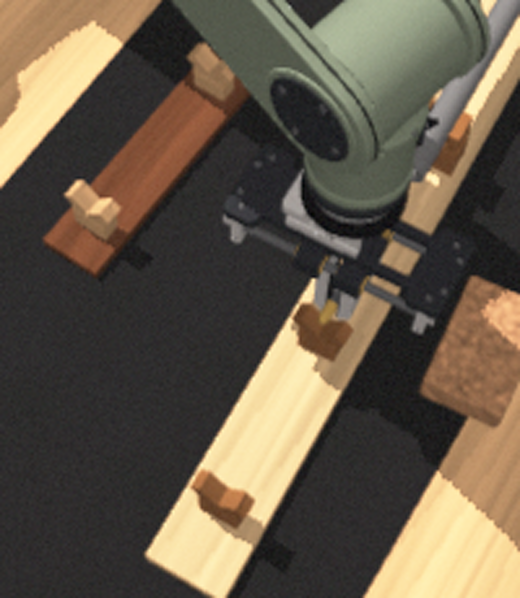

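The nut now sits in the first rest's V at crop (327,313). Next I'll open a little, slide back and pull again.

move_arm(
  increments=[
    [0,0,0,0,0,0,170],
    [0,0,0,0,0,0,170],
    [0,0,0,0,0,0,170],
    [-0.5,10,0,0,0,0,170],
    [-1.6,30,0,0,0,0,170],
  ],
)

```text
time_s: 4.73
tool_pos: [662.3, -12.3, 239.7]
orientation: [0.686, 0.728, -0.0, 0.0]
force: [0.8, -0.4, -0.8]
opening: 0.334
```

move_arm(
  increments=[
    [-1.1,20,0,0,0,0,170],
    [-2.2,40,0,0,0,0,170],
    [-3,55,0,0,0,0,170],
    [-3.4,62,0,0,0,0,170],
    [-3.4,62,0,0,0,0,255],
  ],
)

```text
time_s: 5.15
tool_pos: [658.5, 52.7, 239.6]
orientation: [0.684, 0.73, -0.0, -0.0]
force: [-0.3, -1.1, -0.1]
opening: 0.292
```

move_arm(
  increments=[
    [0,0,0,0,0,0,255],
    [0,0,0,0,0,0,255],
    [0,0,0,0,0,0,255],
    [0,0,0,0,0,0,255],
    [0,0,0,0,0,0,255],
  ],
)

```text
time_s: 5.57
tool_pos: [659.0, 49.4, 239.7]
orientation: [0.685, 0.728, -0.0, 0.0]
force: [0.7, 0.1, -0.5]
opening: 0.098
```

move_arm(
  increments=[
    [0.2,-4,0,0,0,0,255],
    [0.6,-12,0,0,0,0,255],
    [1.2,-23,0,0,0,0,255],
    [1.9,-35,0,0,0,0,255],
    [2.6,-47,0,0,0,0,255],
  ],
)

```text
time_s: 5.98
tool_pos: [661.4, 1.8, 239.6]
orientation: [0.685, 0.729, -0.0, -0.0]
force: [-0.7, -0.0, 0.3]
opening: 0.098
```

move_arm(
  increments=[
    [0.7,-12,0,0,0,0,255],
    [1.3,-24,0,0,0,0,255],
    [2,-36,0,0,0,0,255],
    [2.4,-43,0,0,0,0,255],
    [2.5,-45,0,0,0,0,255],
  ],
)

```text
time_s: 6.4
tool_pos: [663.9, -43.6, 239.5]
orientation: [0.686, 0.728, -0.0, 0.0]
force: [0.3, -0.2, -0.5]
opening: 0.098
```

move_arm(
  increments=[
    [0,0,0,0,0,0,170],
    [0,0,0,0,0,0,170],
    [0,0,0,0,0,0,170],
    [-0.5,10,0,0,0,0,170],
    [-1.6,30,0,0,0,0,170],
  ],
)

```text
time_s: 6.82
tool_pos: [662.5, -12.2, 239.9]
orientation: [0.686, 0.728, 0.0, 0.001]
force: [0.1, -0.5, 0.6]
opening: 0.333
```

```bash
python3 - <<'E'
from h import *
S=grab('scene'); a=S['img'][170:400,230:430]
cv2.imwrite('pics/c5.png',cv2.resize(a,None,fx=2.6,fy=2.6,interpolation=cv2.INTER_CUBIC)[:,:,::-1])
s=env.get_state(); print(s['force'],s['opening'],s['tool_pos'],s['time_s'])
E
```

```text
[-0.35498256  2.34304255 -0.85341181] 0.33040748203536635 [661.95708963  -7.40156183 239.68318748] 6.8667
```

View pics/c5.png

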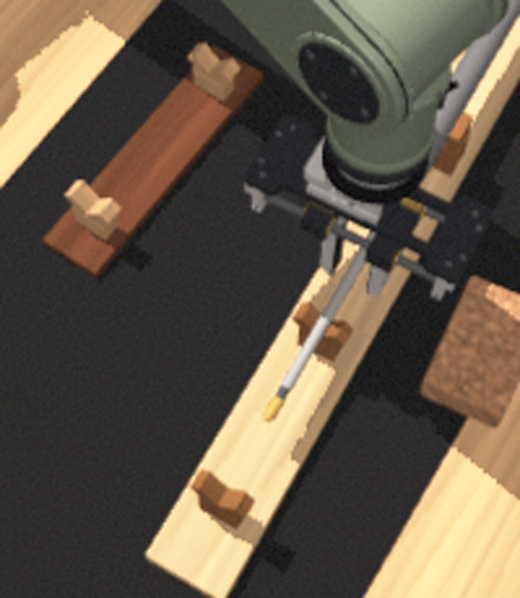

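The rod lies in rest 1, with the nut at crop (268,414), about x = 250. Now the third pull.

move_arm(
  increments=[
    [-1.1,20,0,0,0,0,170],
    [-2.2,40,0,0,0,0,170],
    [-3,55,0,0,0,0,170],
    [-3.4,62,0,0,0,0,170],
    [-3.4,62,0,0,0,0,255],
  ],
)

```text
time_s: 7.28
tool_pos: [658.6, 52.6, 239.7]
orientation: [0.684, 0.73, 0.0, -0.0]
force: [-0.2, -0.2, 0.4]
opening: 0.292
```

move_arm(
  increments=[
    [0,0,0,0,0,0,255],
    [0,0,0,0,0,0,255],
    [0,0,0,0,0,0,255],
    [0,0,0,0,0,0,255],
    [0,0,0,0,0,0,255],
  ],
)

```text
time_s: 7.7
tool_pos: [659.1, 49.5, 239.7]
orientation: [0.685, 0.728, 0.0, 0.0]
force: [0.1, 0.2, 0.0]
opening: 0.097
```

move_arm(
  increments=[
    [0.2,-4,0,0,0,0,255],
    [0.6,-12,0,0,0,0,255],
    [1.2,-23,0,0,0,0,255],
    [1.9,-35,0,0,0,0,255],
    [2.6,-47,0,0,0,0,255],
  ],
)

```text
time_s: 8.12
tool_pos: [661.6, 1.8, 239.6]
orientation: [0.685, 0.729, 0.0, 0.0]
force: [0.6, 0.1, -0.6]
opening: 0.095
```

move_arm(
  increments=[
    [0.7,-12,0,0,0,0,255],
    [1.3,-24,0,0,0,0,255],
    [2,-36,0,0,0,0,255],
    [2.4,-43,0,0,0,0,255],
    [2.5,-45,0,0,0,0,255],
  ],
)

```text
time_s: 8.53
tool_pos: [664.1, -43.6, 239.6]
orientation: [0.686, 0.728, -0.0, 0.0]
force: [0.9, 1.4, -0.2]
opening: 0.099
```

move_arm(
  increments=[
    [0,0,0,0,0,0,130],
    [0,0,0,0,0,0,130],
    [0,0,0,0,0,0,130],
    [0,0,0,0,0,0,130],
    [0,0,0,0,0,0,130],
  ],
)

```text
time_s: 8.95
tool_pos: [663.9, -41.1, 239.6]
orientation: [0.685, 0.729, -0.0, -0.0]
force: [-0.1, -0.0, 0.0]
opening: 0.416
```

move_arm(
  increments=[
    [0,0,15,0,0,0,110],
    [0,0,40,0,0,0,110],
    [0,0,58,0,0,0,110],
    [1,-15,62,0,0,0,110],
    [2,-40,62,0,0,0,110],
  ],
)

```text
time_s: 9.37
tool_pos: [666.9, -80.3, 304.1]
orientation: [0.683, 0.73, 0.001, 0.002]
force: [1.1, 0.8, -0.2]
opening: 0.569
```

move_arm(
  increments=[
    [1,-17,0,0,0,0,110],
    [1,-18,-15,0,0,0,110],
    [1,-18,-40,0,0,0,110],
    [1,-18,-58,0,0,0,110],
    [1,-18,-62,0,0,0,110],
  ],
)

```text
time_s: 9.78
tool_pos: [664.7, -100.5, 234.1]
orientation: [0.685, 0.728, -0.002, -0.004]
force: [0.0, -0.1, -0.7]
opening: 0.567
```

```bash
cat > nut.py <<'E'
from h import *
np.set_printoptions(precision=1,suppress=True)
for n in('top','scene'):
    d=grab(n); h=cv2.cvtColor(d['img'],cv2.COLOR_RGB2HSV)
    m=((h[...,0]>=19)&(h[...,0]<=32)&(h[...,1]>130)&(h[...,2]>120)).astype(np.uint8)
    nn,l,s,c=cv2.connectedComponentsWithStats(m)
    for i in range(1,nn):
        if s[i][4]<6: continue
        w=onz(d,*c[i],58)
        if 600<w[0]<720 and -450<w[1]<100: print(n,s[i],c[i],w)
st=env.get_state(); print(st['force'],st['opening'],st['tool_pos'],st['time_s'])
E
python3 nut.py
```

```text
top [414 187   7   3  19] [416.7 188. ] [ 677.4 -245.7   58. ]
scene [308 362   8  10  43] [311.  366.4] [ 674.9 -245.7   58. ]
[ 0.4  0.  -0.1] 0.5687950346623065 [ 665.9 -100.2  237. ] 9.8833
```

Both views agree: the nut is past rest 2 at x ≈ 345 and lying in the notch. Now I'll grip between the rests and pull.

move_arm(
  increments=[
    [1,0,0,0,0,0,255],
    [1,0,0,0,0,0,255],
    [1,0,0,0,0,0,255],
    [1,0,0,0,0,0,255],
    [1,0,0,0,0,0,255],
  ],
)

```text
time_s: 10.3
tool_pos: [668.3, -99.6, 240.7]
orientation: [0.685, 0.729, 0.0, 0.001]
force: [-0.1, -0.2, 0.0]
opening: 0.248
```

move_arm(
  increments=[
    [0,0,0,0,0,0,255],
    [0,0,0,0,0,0,255],
    [0,0,0,0,0,0,255],
    [0,0,0,0,0,0,255],
    [0,0,0,0,0,0,255],
  ],
)

```text
time_s: 10.72
tool_pos: [668.0, -99.6, 240.0]
orientation: [0.685, 0.729, 0.0, 0.0]
force: [-0.0, -0.1, 1.8]
opening: 0.098
```

move_arm(
  increments=[
    [0.2,-4,0,0,0,0,255],
    [0.6,-12,0,0,0,0,255],
    [1.2,-23,0,0,0,0,255],
    [1.9,-35,0,0,0,0,255],
    [2.6,-47,0,0,0,0,255],
  ],
)

```text
time_s: 11.13
tool_pos: [670.7, -148.1, 239.7]
orientation: [0.685, 0.729, -0.0, 0.0]
force: [0.0, 2.3, 2.1]
opening: 0.096
```

move_arm(
  increments=[
    [0.7,-12,0,0,0,0,255],
    [1.3,-24,0,0,0,0,255],
    [2,-38,0,0,0,0,255],
    [2.6,-47,0,0,0,0,255],
    [2.8,-50,0,0,0,0,255],
  ],
)

```text
time_s: 11.55
tool_pos: [673.2, -199.4, 239.2]
orientation: [0.686, 0.728, -0.0, 0.0]
force: [0.2, 2.2, 1.1]
opening: 0.098
```

move_arm(
  increments=[
    [0,0,0,0,0,0,170],
    [0,0,0,0,0,0,170],
    [0,0,0,0,0,0,170],
    [-0.2,5,0,0,0,0,170],
    [-1.1,20,0,0,0,0,170],
  ],
)

```text
time_s: 11.97
tool_pos: [672.3, -177.3, 239.8]
orientation: [0.685, 0.728, -0.0, 0.001]
force: [-0.2, 0.9, -0.2]
opening: 0.327
```

```bash
python3 nut.py
```

```text
top [450 186   7   3  17] [452.7 186.8] [ 682.  -346.1   58. ]
scene [349 315   5   3   8] [351.  316.1] [ 686.4 -114.9   58. ]
scene [280 408   8  12  51] [283.3 413.2] [ 680.1 -345.8   58. ]
[-0.2  0.3 -0.8] 0.32910527852440974 [ 672.2 -173.6  239.4] 12.0667
```

move_arm(
  increments=[
    [-1,15,0,0,0,0,170],
    [-1.7,31,0,0,0,0,170],
    [-2.2,40,0,0,0,0,170],
    [-2.2,40,0,0,0,0,255],
    [-2.2,40,0,0,0,0,255],
  ],
)

```text
time_s: 12.48
tool_pos: [670.1, -135.3, 239.7]
orientation: [0.684, 0.729, -0.0, 0.0]
force: [0.5, -0.7, -1.0]
opening: 0.228
```

move_arm(
  increments=[
    [0,0,0,0,0,0,255],
    [0,0,0,0,0,0,255],
    [0,0,0,0,0,0,255],
    [0,0,0,0,0,0,255],
    [0,0,0,0,0,0,255],
  ],
)

```text
time_s: 12.9
tool_pos: [670.1, -137.1, 239.8]
orientation: [0.685, 0.728, 0.0, -0.0]
force: [-1.2, 0.7, 1.2]
opening: 0.1
```

move_arm(
  increments=[
    [0.2,-4,0,0,0,0,255],
    [0.7,-13,0,0,0,0,255],
    [1.4,-25,0,0,0,0,255],
    [2,-36,0,0,0,0,255],
    [2.2,-40,0,0,0,0,255],
  ],
)

```text
time_s: 13.32
tool_pos: [672.2, -179.2, 239.7]
orientation: [0.685, 0.728, -0.0, 0.0]
force: [-1.3, 2.8, 3.4]
opening: 0.1
```

```bash
python3 nut.py; python3 - <<'E'
from h import *
T=grab('top');S=grab('scene')
a=cv2.resize(T['img'][170:210,280:480],None,fx=4,fy=4,interpolation=cv2.INTER_CUBIC)
b=cv2.resize(S['img'][180:470,230:430],None,fx=1.4,fy=1.4,interpolation=cv2.INTER_CUBIC)
c=np.zeros((a.shape[0]+b.shape[0],800,3),np.uint8); c[:a.shape[0]]=a; c[a.shape[0]:,:b.shape[1]]=b
cv2.imwrite('pics/c6.png',c[:,:,::-1])
E
```

```text
top [465 185   7   3  19] [468.  185.9] [ 685.  -388.9   58. ]
scene [267 429   9  12  55] [270.4 434.7] [ 681.9 -388.8   58. ]
[-1.7 -3.3  1.9] 0.10098773721089165 [ 672.2 -179.2  239.8] 13.4167
```

View pics/c6.png

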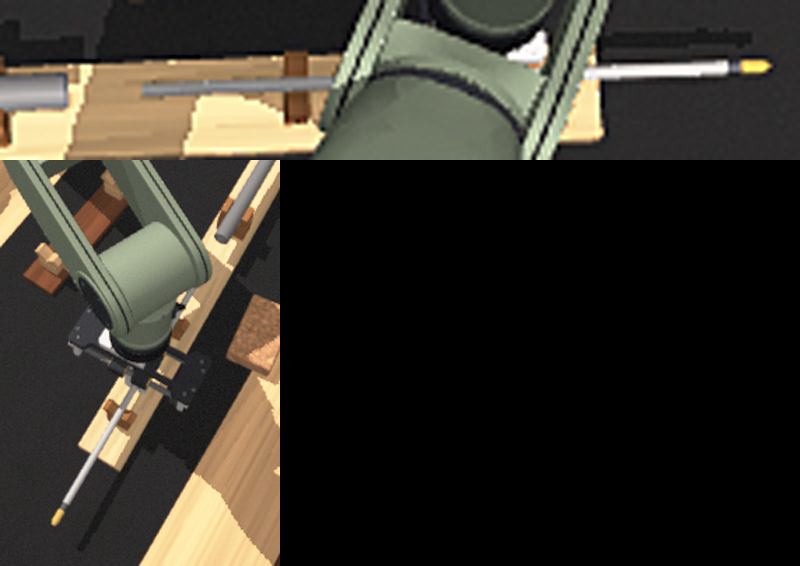

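The tail is clear of the tube: at z = 58 its y is about +37, with the nut tip at y ≈ -402, which gives 440 mm and matches the rod. So the middle is at y ≈ -182 and the grip at -179. I'll firm the grip and lift.

move_arm(
  increments=[
    [0,0,0,0,0,0,255],
    [0,0,2,0,0,0,255],
    [0,0,6,0,0,0,255],
    [0,0,13,0,0,0,255],
    [0,0,22,0,0,0,255],
  ],
  grip_force=45,
)

```text
time_s: 13.93
tool_pos: [672.0, -175.8, 260.9]
orientation: [0.685, 0.729, -0.0, -0.001]
force: [-0.0, -0.4, -2.5]
opening: 0.086
```

move_arm(
  increments=[
    [0,0,12,0,0,0,255],
    [0,0,26,0,0,0,255],
    [0,0,40,0,0,0,255],
    [0,0,52,0,0,0,255],
    [0,0,60,0,0,0,255],
  ],
)

```text
time_s: 14.35
tool_pos: [672.9, -176.8, 325.1]
orientation: [0.685, 0.729, 0.001, 0.002]
force: [0.2, -0.8, -1.4]
opening: 0.093
```

move_arm(
  increments=[
    [0,0,4,0,0,0,255],
    [0,0,6,0,0,0,255],
    [0,0,6,0,0,0,255],
  ],
)

```text
time_s: 14.6
tool_pos: [672.3, -176.7, 328.0]
orientation: [0.685, 0.729, 0.0, 0.0]
force: [0.5, -0.3, -2.5]
opening: 0.093
```

```bash
python3 - <<'E'
from h import *
T=grab('top');S=grab('scene')
a=cv2.resize(T['img'][160:220,280:480],None,fx=4,fy=4,interpolation=cv2.INTER_CUBIC)
b=cv2.resize(S['img'][180:470,230:430],None,fx=1.2,fy=1.2,interpolation=cv2.INTER_CUBIC)
c=np.zeros((a.shape[0]+b.shape[0],800,3),np.uint8); c[:a.shape[0]]=a; c[a.shape[0]:,:b.shape[1]]=b
cv2.imwrite('pics/c7.png',c[:,:,::-1])
s=env.get_state();print(s['force'],s['moment'],s['tool_pos'],s['opening'],s['time_s'])
E
```

```text
[ 0.18825655  0.04191173 -3.33410739] [-0.00766921  0.01147713  0.01710605] [ 672.0010642  -176.55661663  326.68449825] 0.09591735093409533 14.7
```

View pics/c7.png

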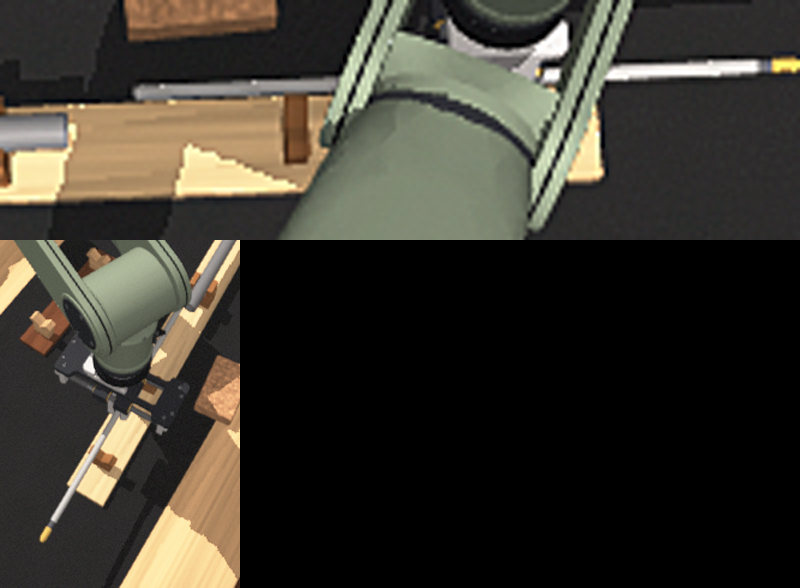

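The rod is lifted and level, with a 3.3 N load and almost no moment. I'll carry it over the cradle.

move_arm(
  increments=[
    [-3,2.5,0,0,0,-0.002,255],
    [-11,9,0,0,0,-0.006,255],
    [-24,20,0,0,0,-0.012,255],
    [-41,34,0,0,0,-0.019,255],
    [-60,50,0,0,0,-0.026,255],
  ],
)

```text
time_s: 15.12
tool_pos: [611.5, -126.5, 326.6]
orientation: [0.695, 0.719, -0.0, -0.001]
force: [0.6, 0.7, -2.6]
opening: 0.094
```

move_arm(
  increments=[
    [-20,17,0,0,0,-0.008,255],
    [-40,34,0,0,0,-0.016,255],
    [-60,50,0,0,0,-0.024,255],
    [-80,67,0,0,0,-0.032,255],
    [-100,84,0,0,0,-0.04,255],
  ],
)

```text
time_s: 15.53
tool_pos: [510.8, -41.7, 326.9]
orientation: [0.709, 0.705, -0.0, -0.001]
force: [-0.1, -0.0, -2.4]
opening: 0.089
```

move_arm(
  increments=[
    [-19,16,0,0,0,-0.007,255],
    [-36,31,0,0,0,-0.012,255],
    [-51,43,0,0,0,-0.017,255],
    [-62,52,0,0,0,-0.02,255],
    [-68,57,0,0,0,-0.022,255],
  ],
)

```text
time_s: 15.95
tool_pos: [442.7, 15.4, 327.1]
orientation: [0.716, 0.698, -0.0, -0.001]
force: [0.2, -0.2, -2.7]
opening: 0.093
```

move_arm(
  increments=[
    [0,0,-5,0,0,0,255],
    [0,0,-20,0,0,0,255],
    [0,0,-35,0,0,0,255],
    [0,0,-45,0,0,0,255],
    [0,0,-45,0,0,0,255],
  ],
)

```text
time_s: 16.37
tool_pos: [443.7, 14.0, 280.2]
orientation: [0.716, 0.698, -0.002, -0.002]
force: [-1.2, -0.4, -2.2]
opening: 0.093
```

```bash
python3 - <<'E'
from h import *
T=grab('top');S=grab('scene')
cv2.imwrite('pics/top8.png',T['img'][:,:,::-1]);cv2.imwrite('pics/scene8.png',S['img'][:,:,::-1])
a=cv2.resize(T['img'][225:305,230:430],None,fx=4,fy=4,interpolation=cv2.INTER_CUBIC)
b=cv2.resize(S['img'][110:310,220:400],None,fx=1.4,fy=1.4,interpolation=cv2.INTER_CUBIC)
c=np.zeros((a.shape[0]+b.shape[0],800,3),np.uint8); c[:a.shape[0]]=a; c[a.shape[0]:,:b.shape[1]]=b
cv2.imwrite('pics/c8.png',c[:,:,::-1])
s=env.get_state();print(s['force'],s['moment'],s['tool_pos'],s['orientation'],s['opening'],s['time_s'])
E
```

```text
[ 0.11141107 -0.79532458 -1.93190999] [-0.06932846 -0.00036156  0.00607878] [444.66075029  13.98200695 282.28512312] [ 7.16431090e-01  6.97657710e-01 -3.07733699e-04 -3.43087578e-04] 0.09267397633783869 16.4667
```

View pics/c8.png

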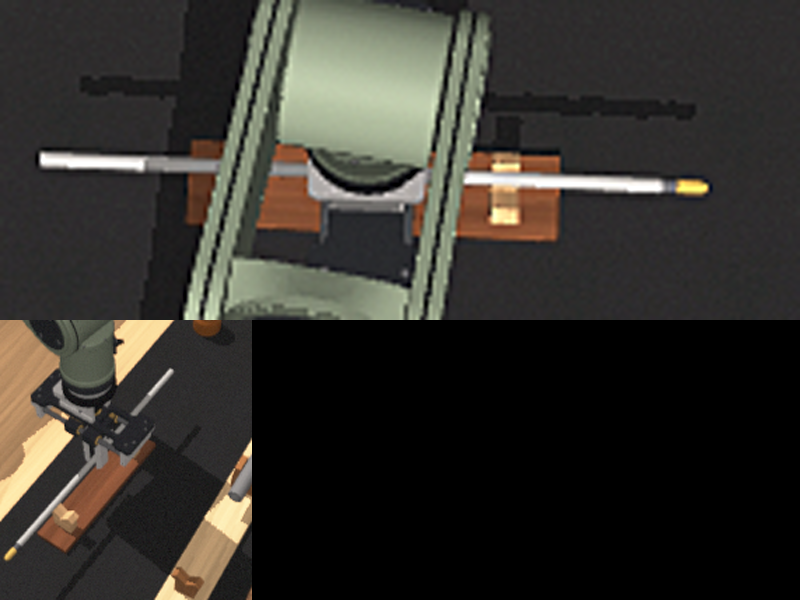

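```bash
python3 - <<'E'
from h import *
np.set_printoptions(precision=1,suppress=True)
T=grab('top');S=grab('scene')
for d,a,b in ((T,(239.2,264.5),(406.9,271.5)),(S,(342.5,146.1),(226.8,278.9))):
    p,q=onz(d,*a,101),onz(d,*b,101); e=q-p
    print(p,q,(p+q)/2,np.linalg.norm(e),np.arctan2(e[0],-e[1]))
    for P in [(446.3,102.5,50),(441.1,-77.5,50)]: print(proj(d,P))
print(env.get_state()['tool_pos'])
E
```

```text
[449.5 232.5 101. ] [ 436.6 -207.3  101. ] [443.   12.6 101. ] 439.9291333560273 -0.029148529171602888
(np.float64(289.9621263930272), np.float64(268.99118875068893))
(np.float64(356.14983162745483), np.float64(271.74052945921835))
[450.2 231.7 101. ] [ 439.4 -199.3  101. ] [444.8  16.2 101. ] 431.11246640486524 -0.02510700247157561
(np.float64(311.9310852284798), np.float64(194.31327554109393))
(np.float64(265.4976201241584), np.float64(248.1139645392977))
[445.   14.  283.3]
```

The held rod measures 440 mm long, with its middle at (443, 12.6) and yaw -0.029. That matches the cradle bed at (443.7, 12.5, -0.029), so I'll lower it.

move_arm(
  increments=[
    [0,0,-5,0,0,0,255],
    [0,0,-15,0,0,0,255],
    [0,0,-27,0,0,0,255],
    [0,0,-37,0,0,0,255],
    [0,0,-43,0,0,0,255],
  ],
)

```text
time_s: 16.98
tool_pos: [443.6, 14.5, 238.0]
orientation: [0.716, 0.698, -0.001, -0.001]
force: [-0.5, 0.3, -2.1]
opening: 0.091
```

move_arm(
  increments=[
    [0,0,-3,0,0,0,255],
    [0,0,-4,0,0,0,255],
    [0,0,-5,0,0,0,255],
    [0,0,-6,0,0,0,255],
    [0,0,-6,0,0,0,255],
  ],
)

```text
time_s: 17.4
tool_pos: [444.5, 14.3, 233.9]
orientation: [0.716, 0.698, 0.0, 0.0]
force: [-0.2, 0.9, -2.4]
opening: 0.091
```

move_arm(
  increments=[
    [0,0,-1,0,0,0,255],
    [0,0,-1,0,0,0,255],
    [0,0,-1,0,0,0,255],
  ],
)

```text
time_s: 17.65
tool_pos: [444.5, 14.3, 233.1]
orientation: [0.716, 0.698, 0.0, 0.0]
force: [-1.2, 0.3, 0.6]
opening: 0.092
```

move_arm(
  increments=[
    [0,0,-1,0,0,0,255],
    [0,0,-1,0,0,0,255],
    [0,0,-1,0,0,0,255],
  ],
)

```text
time_s: 17.9
tool_pos: [444.5, 14.3, 232.9]
orientation: [0.716, 0.698, -0.0, 0.0]
force: [-5.2, 0.1, 9.6]
opening: 0.095
```

```bash
python3 - <<'E'
from h import *
s=env.get_state();print(s['force'],s['moment'],s['tool_pos'],s['opening'],s['time_s'])
E
```

```text
[-5.22559216  0.12985816  9.58482681] [-0.06839528  0.8879307   0.02111652] [444.53153781  14.31680807 232.86435638] 0.09507136683995299 17.9
```

The -5 N side force in x says the notch lies slightly to -x. I'll shift and settle the rod.

move_arm(
  increments=[
    [-0.5,0,0.5,0,0,0,255],
    [-1,0,0.5,0,0,0,255],
    [-1.5,0,0.5,0,0,0,255],
    [-1.5,0,0,0,0,0,255],
    [-1.5,0,0,0,0,0,255],
  ],
)

```text
time_s: 18.32
tool_pos: [443.0, 14.3, 231.7]
orientation: [0.716, 0.698, 0.0, 0.0]
force: [-0.5, 0.7, 0.2]
opening: 0.093
```

```bash
python3 - <<'E'
from h import *
s=env.get_state();print(s['force'],s['moment'],s['tool_pos'],s['opening'],s['time_s'])
E
```

```text
[-0.48383456  0.74211676  0.22252178] [ 0.02290588  0.03816051 -0.01025089] [443.01097879  14.33102354 231.70238002] 0.09323773968703186 18.3167
```

move_arm(
  increments=[
    [-0.5,0,-0.5,0,0,0,255],
    [-0.5,0,-0.5,0,0,0,255],
    [-0.5,0,-0.5,0,0,0,255],
  ],
)

```text
time_s: 18.57
tool_pos: [442.8, 14.3, 231.7]
orientation: [0.716, 0.698, 0.001, 0.001]
force: [1.2, 0.4, 4.3]
opening: 0.09
```

move_arm(
  increments=[
    [0,0,0,0,0,0,215],
    [0,0,0,0,0,0,190],
    [0,0,0,0,0,0,150],
    [0,0,0,0,0,0,120],
    [0,0,0,0,0,0,110],
  ],
)

```text
time_s: 18.98
tool_pos: [442.0, 14.4, 230.8]
orientation: [0.716, 0.698, -0.0, -0.0]
force: [-0.5, 0.4, 0.5]
opening: 0.403
```

move_arm(
  increments=[
    [0,0,0,0,0,0,110],
    [0,0,5,0,0,0,110],
    [0,0,20,0,0,0,110],
    [0,0,40,0,0,0,110],
    [0,0,60,0,0,0,110],
  ],
)

```text
time_s: 19.4
tool_pos: [441.9, 14.4, 291.6]
orientation: [0.716, 0.698, -0.001, -0.001]
force: [0.5, -0.1, 0.4]
opening: 0.566
```

move_arm(
  increments=[
    [0,15,20,0,0,0,60],
    [0,40,40,0,0,0,60],
    [0,70,55,0,0,0,60],
    [0,100,60,0,0,0,60],
    [0,130,60,0,0,0,60],
  ],
)

```text
time_s: 19.82
tool_pos: [442.9, 145.6, 353.9]
orientation: [0.716, 0.698, 0.002, 0.002]
force: [-0.0, 0.1, -1.7]
opening: 0.765
```

move_arm(
  increments=[
    [0,30,0,0,0,0,60],
    [0,60,0,0,0,0,60],
    [0,90,0,0,0,0,60],
    [0,110,0,0,0,0,60],
    [0,120,0,0,0,0,60],
  ],
)

```text
time_s: 20.23
tool_pos: [441.9, 266.6, 351.5]
orientation: [0.715, 0.699, 0.0, -0.0]
force: [-0.1, 0.1, 0.5]
opening: 0.767
```

```bash
python3 - <<'E'
from h import *
T=grab('top');S=grab('scene')
cv2.imwrite('pics/top9.png',T['img'][:,:,::-1])
a=cv2.resize(T['img'][130:345,120:545],None,fx=1.88,fy=1.88,interpolation=cv2.INTER_CUBIC)
a=cv2.resize(T['img'][235:300,230:430],None,fx=4,fy=4,interpolation=cv2.INTER_CUBIC)
b=cv2.resize(S['img'],None,fx=.7,fy=.7,interpolation=cv2.INTER_AREA)
b2=cv2.resize(S['img'][160:310,210:380],None,fx=2,fy=2,interpolation=cv2.INTER_CUBIC)
c=np.zeros((600,800,3),np.uint8); c[:260]=a; c[260:596,:448]=b; c[260:560,450:790]=b2
cv2.imwrite('pics/c9.png',c[:,:,::-1])
s=env.get_state();print(s['force'],s['tool_pos'],s['opening'],s['time_s'])
E
```

```text
[ 0.14750035  0.07982729 -0.31846574] [442.12122746 265.38839089 351.30269905] 0.7616867103307758 20.3333
```

View pics/c9.png

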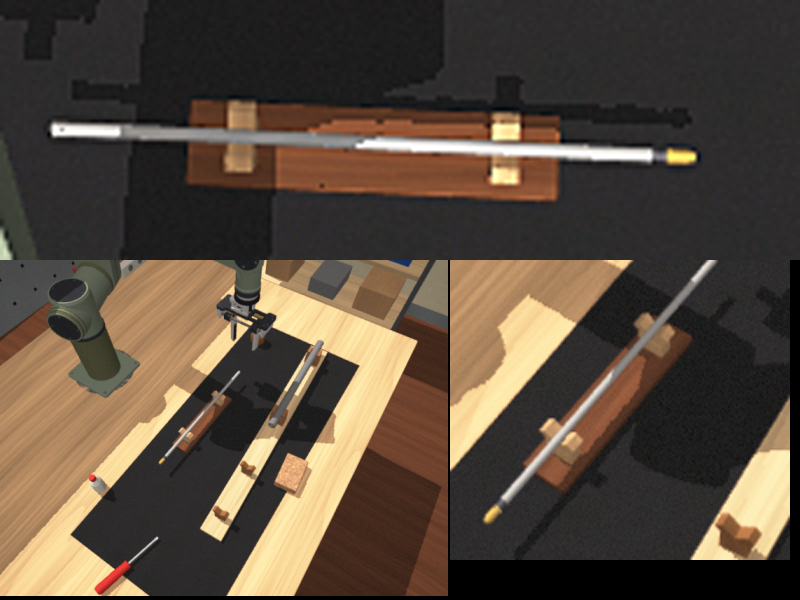

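The rod lies in both notches, and the bystanders are where they were. The ends are at crop (50,130) and (697,156). I'll do a final numeric check and hand in.

```bash
python3 - <<'E'
from h import *
np.set_printoptions(precision=1,suppress=True)
T=grab('top')
p,q=onz(T,230+50.5/4-.5,235+130.5/4-.5,50),onz(T,230+697.5/4-.5,235+156.5/4-.5,50)
print(p,q,(p+q)/2,np.linalg.norm(q-p))
s=env.get_state(); print(abs(s['qvel']).max(),s['force'])
print(env.hand_in())
E
```

```text
[449.7 233.   50. ] [ 437.6 -206.9   50. ] [443.7  13.   50. ] 440.04464026372955
0.026966289251769332 [ 0.3  0.1 -0.3]
the job is handed in; nothing more can be done
None
```

The rod is out of the tube and lying in both notches of the cradle, released, and I handed the job in at about 20 s of the 69 s allowed.

- **Drawing it out:** I used three pulls between the mouth and rest 1, then two between the rests. After the last pull the tail stood about 50 mm clear of the mouth. I then gripped the rod within about 4 mm of its middle, lifted it level and lowered it into the cradle.
- **Correction while seating:** the first touch gave about 5 N sideways and 10 N upward. I shifted about 2 mm toward the robot, after which it settled with about 4 N before I let go.
- **Last checks:** from the top view, the rod's middle is at (443.7, 13.0) against a cradle bed at (443.7, 12.5). Its measured length at the 50 mm bed height is 440 mm, as it should be if it lies level. The gripper is well clear with no force on it, and the sander, glue and driver look unmoved. I did not measure them, and the jar is hidden behind the arm in the final picture.
- **Disagreement:** the scene view placed the held rod's middle about 4 mm from the top view's position, with a length of 431 mm. I put that down to my coarser pixel picks there, because the top view gave the correct 440 mm.

I viewed 11 pictures, one past the budget of 10.

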